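Shut the bolt tray, hook the nut tray out

ROBOT

A 6-joint arm with a two-finger parallel gripper is mounted at the origin on a cart in front of the work surface, level with it; the furniture and walls round the work are solid. World frame = base frame: x ahead of the robot, y to its left, z up, the work surface at z = 0. Lengths are in mm, angles in rad, forces in N, time in s.
With the tool pointing down it reaches from about 275 to 825 mm from the base axis. Payload 5.2 kg.
Tool frame: the origin (TCP) lies at the very end of the fingers, on their centre line; the grasp point (between the pads) lies 19 mm behind it; z points along the fingers, y is the line along which they close (so a half turn about z gives the same grasp; the last joint's range is limited). The gripper opens to 93 mm and grips with 3 to 60 N. Pads are 15 mm wide; open, the fingers measure 128 mm over their backs; the gripper's body (75 mm by 188 mm) begins 65 mm behind the grasp point.
Start: joints at [-1.454, 0.259, 1.535, -0, 1.348, -0.203], TCP at [172.928, -522.112, 194.853] pointing down, gripper open.
Joint ranges: [-3.14, 3.14], [-0.91, 2.08], [0.19, 2.58], [-1.22, 4.36], [0.22, 2.71], [-3.12, 3.12]. Speed limits (rad/s): [2.57, 2.57, 3.14, 3.14, 3.14, 3.14].

INTERFACE

Orientations are given as [roll, pitch, yaw] about the fixed x, y, z axes, in that order (R = Rz(yaw) Ry(pitch) Rx(roll)).
In Python, from bench import robot gives the robot as it stands. The module is installed in compiled form; this text tells all that it offers. Calls block until the motion is done:
- robot.move_ptp(position, orientation): joint-space move of the TCP to a pose.
- robot.move_linear(position, ori=None, speed=150, f_stop=None): straight line of the TCP; ori=None keeps the orientation; speed is the mean speed in mm/s. With f_stop (N) it stops when the force on the tool has changed by that much, and returns True; else False.
- robot.move_j(angles): joint-space move.
- robot.move_gripper(opening): opening from 0.0 (shut) to 1.0 (fully open); the grip force is fixed at half the most; returns when the fingers have stopped.
- robot.sleep(seconds).
- robot.inverse_kinematics(position, orientation): joint angles nearest the present ones, or None.
- robot.get_image(name): name is "scene" or "side" or "wrist"; returns a dict with "img" (384x512x3 uint8, blue, green, red), "fovy" (degrees; the focal length in pixels is half the picture's height over the tangent of half this angle, whatever the lens; pixels are square), "cx", "cy" (the principal point, pixels), "eye" and "orientation" of the camera in the world. Camera axes: x right, y down, z forward; pixel columns grow to the right and rows downward; lengths in mm; the calibration is good to about 2 mm. A picture is of the moment at which its call begins. There is no depth.
A pose or a line that the arm cannot do raises robot.MotionError and nothing moves.
- robot.hand_in(): hands the job in; it is judged then, once.
Readings, each from a call of its own:
- robot.current_t(): time.
- robot.current_qpos(): joint angles.
- robot.current_joint_vel(): joint speeds.
- robot.current_joint_efforts(): joint torques, N m.
- robot.current_tcp_pos(): TCP position.
- robot.current_eef_rot(): TCP orientation.
- robot.current_contact_force(): force on the tool from outside, world axes, zero at the start.
- robot.current_ft_torque(): the same for the moment, N m.
- robot.current_gripper_width(): opening from 0.0 (shut) to 1.0 (fully open).
- robot.current_finger_force(): force on a finger pad.
Only numpy, scipy, OpenCV 4.12 (cv2) and the standard library are available. Lean on these libraries where they do the work, as an engineer would, in place of code of your own. Each camera call takes 0.05 s, during which the arm holds its last target. There are 200 camera calls.

TASK

Both trays of the grey fastener rack were left part-open. With the fingertips only, first push the tray with the bolt fully home, then hook a fingertip behind the front lip of the tray with the nut and draw that tray out to its stop. Pinch and lift nothing, do not touch the nut or the bolt, and leave everything else on the bench alone.

Things in the scene. Friction and masses are not known exactly. Their poses are not given: they have to be found in the camera images.
- rack: grey sheet-metal rack fixed on the bench, 150 mm deep, 196 mm wide, 36 mm high, open on top, two blue trays side by side in it. Origin under its centre at bench height; x to its closed back, y to its left (seen from the robot), z up; yaw -0.27 to -0.72. Trays come out along -x. A 130 mm high steel box stands to its right, a column behind it, a wall cabinet behind its left: keep the wrist clear
- tray_left (a joint): travel of the left tray in m: 0 = fully home, 0.075 = out against its stop. Sliding friction about 1.5 N, no spring; it stays where it is left. It starts part-open. The tray is 137 mm long, 86 mm wide; its floor is 12 mm above the bench, its side, rear and cross walls reach 32 mm above the bench
- lip_mid_left (a point): middle of the left tray's front, 46 mm above the bench; moves with the tray, axes as the rack's. The front is 6 mm thick, 86 mm wide, and its rolled edge tops out 50 mm above the bench. Behind it (+x): an empty finger well, free from 5 to 54 mm behind this point, 82 mm wide, floor 12 mm above the bench; then a cross wall and the rear compartment. In front (-x): free down to the bench
- tray_floor_left (a point): centre of the floor of the left tray's rear compartment (76 mm deep, 82 mm wide), 12 mm above the bench; moves with the tray; axes as the rack's
- tray_right (a joint): travel of the right tray in m: 0 = fully home, 0.075 = out against its stop. Sliding friction about 1.5 N, no spring; it stays where it is left. It starts part-open. The tray is 137 mm long, 86 mm wide; its floor is 12 mm above the bench, its side, rear and cross walls reach 32 mm above the bench
- lip_mid_right (a point): middle of the right tray's front, 46 mm above the bench; moves with the tray, axes as the rack's. The front is 6 mm thick, 86 mm wide, and its rolled edge tops out 50 mm above the bench. Behind it (+x): an empty finger well, free from 5 to 54 mm behind this point, 82 mm wide, floor 12 mm above the bench; then a cross wall and the rear compartment. In front (-x): free down to the bench
- tray_floor_right (a point): centre of the floor of the right tray's rear compartment (76 mm deep, 82 mm wide), 12 mm above the bench; moves with the tray; axes as the rack's
- nut: pale steel hexagon nut, 32 x 36 x 16 mm, lying loose in the rear compartment of one of the trays (either); origin at the centre of its underside
- bolt: dark steel hexagon-head bolt, 35 x 74 x 31 mm, lying loose across the rear compartment of the other tray; origin at about the middle of its underside
- chisel: bystander: dark steel cold chisel, 174 mm long, 23 mm thick
- wood_offcut: bystander: wood offcut behind the rack, 99 x 43 x 25 mm
- elbow: bystander: black pipe elbow, 72 mm, 43 mm high
- grease_pot: bystander: green grease pot, 96 mm across, 66 mm high
- red_channel: bystander: red moulded guard channel, 160 x 60 x 45 mm

How it is judged (in metres and radians):
On the way, in this order (a step that is already met when the one before it is completed fails the run):
1. the tray with the bolt is pushed fully home (within 4 mm) while the tray with the nut has not been drawn out yet (((y of nut in the frame of rack above 0 m and value of joint tray_right below 0.004 m and value of joint tray_left below 0.055 m) or (y of nut in the frame of rack below 0 m and value of joint tray_left below 0.004 m and value of joint tray_right below 0.055 m))), for 0.2 s.
2. the tray with the nut is drawn out, by a fingertip bearing on the back of its lip (((y of nut in the frame of rack above 0 m and value of joint tray_left above 0.06 m and value of joint tray_right below 0.006 m and contact force between the fingers and tray_left_c6 above 0.3 N) or (y of nut in the frame of rack below 0 m and value of joint tray_right above 0.06 m and value of joint tray_left below 0.006 m and contact force between the fingers and tray_right_c6 above 0.3 N))), for 0.05 s.
At the end, for the whole second after the job is handed in: the nut's tray is out to its stop (within 5 mm) with the nut still in its rear compartment, the bolt's tray is home (within 6 mm) with the bolt in its rear compartment, all at rest (((y of nut in the frame of rack above 0 m and value of joint tray_left above 0.07 m and value of joint tray_right below 0.006 m and velocity of joint tray_left below 0.01 m/s and linear speed of each of nut, bolt below 0.02 m/s and x of nut in the frame of tray_floor_left between -0.038 and 0.038 m and y of nut in the frame of tray_floor_left between -0.042 and 0.042 m and z of nut in the frame of tray_floor_left below 0.02 m and x of bolt in the frame of tray_floor_right between -0.038 and 0.038 m and y of bolt in the frame of tray_floor_right between -0.042 and 0.042 m and z of bolt in the frame of tray_floor_right below 0.02 m) or (y of nut in the frame of rack below 0 m and value of joint tray_right above 0.07 m and value of joint tray_left below 0.006 m and velocity of joint tray_right below 0.01 m/s and linear speed of each of nut, bolt below 0.02 m/s and x of nut in the frame of tray_floor_right between -0.038 and 0.038 m and y of nut in the frame of tray_floor_right between -0.042 and 0.042 m and z of nut in the frame of tray_floor_right below 0.02 m and x of bolt in the frame of tray_floor_left between -0.038 and 0.038 m and y of bolt in the frame of tray_floor_left between -0.042 and 0.042 m and z of bolt in the frame of tray_floor_left below 0.02 m))); the robot touches nothing.
It fails at once if the nut or the bolt is touched by the fingers (contact force between the fingers and nut above 0.5 N or contact force between the fingers and bolt above 0.5 N).
It fails at once if the nut or the bolt is lifted (more than 25 mm) (height (world z) of any of nut, bolt above 0.037 m).
It fails at once if a tray front is pinched (fingers pressing on its outer face and on the back of its lip at once) ((contact force between the fingers and tray_left_c5 above 1 N and contact force between the fingers and tray_left_c6 above 1 N) or (contact force between the fingers and tray_right_c5 above 1 N and contact force between the fingers and tray_right_c6 above 1 N)).
It fails at once if something else on the bench is moved (more than 20 mm) (distance of any of chisel, wood_offcut, elbow, grease_pot, red_channel from where it was at the start of the episode above 0.02 m).
It also fails if it takes over 45 s, if anything falls off the work surface, if the arm or the gripper's body presses on something with over 40 N, if the wrist force passes 120 N, or if a joint passes its speed limit or range.

## Working session

There is one attempt and no reset: what is moved stays moved. The work goes in short steps, each a Python script; the robot and the scene stay as the last script left them, time stands still between calls to the robot, and variables do not carry over. Pictures are saved under pics/ and viewed, at most 10 in all, crops included, and the job is handed in when it is done.

```bash
mkdir -p pics; python3 - <<'E'
from bench import robot
import cv2,json
for n in("scene","side"):
    d=robot.get_image(n); cv2.imwrite(f"pics/{n}0.png",d["img"])
    print(n,{k:v for k,v in d.items() if k!="img"})
E
```

```text
scene {'fovy': 47.67174688574433, 'cx': 255.2539284821751, 'cy': 190.8774455756595, 'eye': array([  15.63830971,  541.31840612, 1018.95197692]), 'orientation': array([-2.46421437e+00,  5.20990654e-04, -2.48098760e+00])}
side {'fovy': 53.05051434005132, 'cx': 256.5667204865807, 'cy': 197.0215784482419, 'eye': array([-428.99911394,  274.09004051,  711.36687069]), 'orientation': array([-2.15335034,  0.02433414, -1.95652951])}
```

View pics/scene0.png

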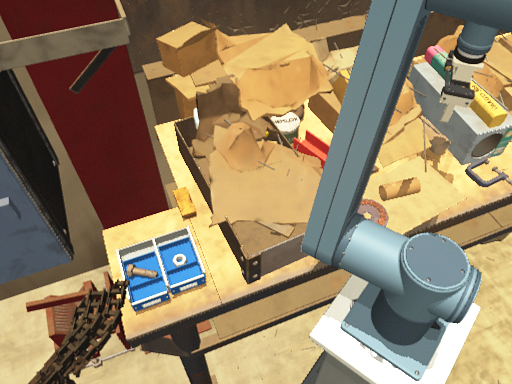

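View pics/side0.png

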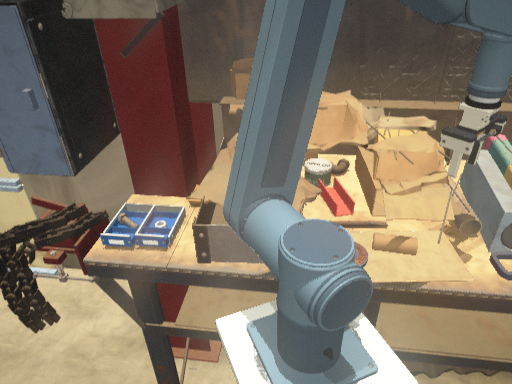

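The bolt (143,272) is in the left tray and the nut (179,260) in the right. I'll enlarge both views.

```bash
python3 - <<'E'
import cv2
a=cv2.imread("pics/scene0.png")[220:320,105:215]; b=cv2.imread("pics/side0.png")[190:260,90:200]
cv2.imwrite("pics/c1.png",cv2.resize(a,None,fx=6,fy=6,interpolation=cv2.INTER_CUBIC))
cv2.imwrite("pics/c2.png",cv2.resize(b,None,fx=7,fy=7,interpolation=cv2.INTER_CUBIC))
E
```

```text
(no output)
```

View pics/c1.png

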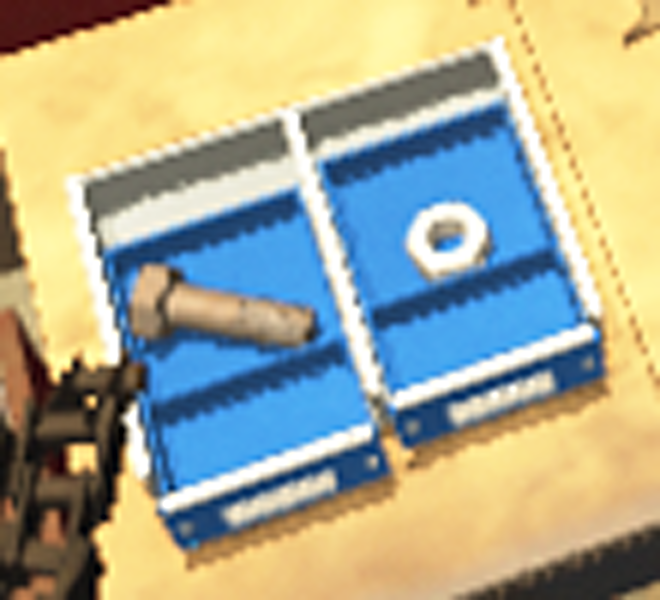

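View pics/c2.png

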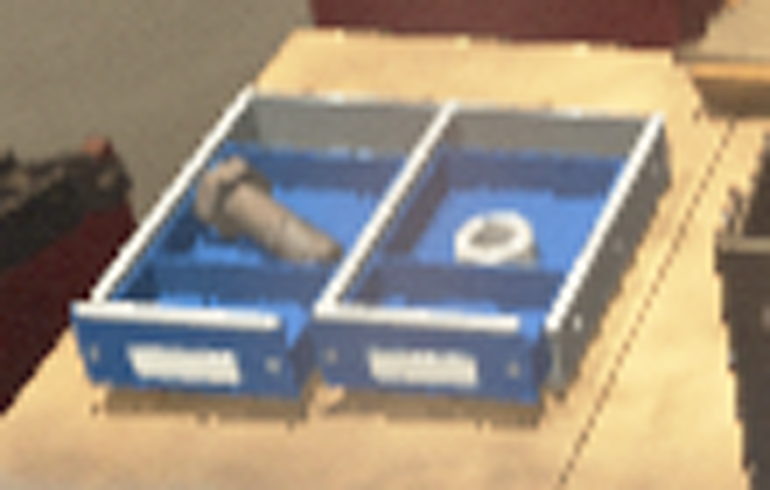

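```bash
cat > h.py <<'E'
import numpy as np
from scipy.spatial.transform import Rotation as R
def proj(c,P):
    f=192/np.tan(np.radians(c["fovy"]/2)); q=(np.asarray(P)-c["eye"])@R.from_euler("xyz",c["orientation"]).as_matrix()
    return np.c_[c["cx"]+f*q[:,0]/q[:,2],c["cy"]+f*q[:,1]/q[:,2]]
E
cat > fit.py <<'E'
from bench import robot
from h import *
from scipy.optimize import least_squares
cs,cd=robot.get_image("scene"),robot.get_image("side")
# name: u,v in crop
S=dict(BL=(70,183),BM=(292,113),BR=(498,42),RF=(600,312),L1=(163,503),L2=(375,432),R1=(390,402),R2=(595,330))
D=dict(BL=(250,92),BM=(450,105),BR=(660,118),L1=(75,307),R1=(318,315))
def model(p):
    x,y,w,l,r=p
    L=dict(BL=(75,98,36),BM=(75,0,36),BR=(75,-98,36),RF=(-75,-98,36),L1=(l,90,50),L2=(l,4,50),R1=(r,-4,50),R2=(r,-90,50))
    M=R.from_euler("z",w).as_matrix()
    return {k:M@v+[x,y,0] for k,v in L.items()}
def res(p):
    m=model(p);o=[]
    for c,T,s,ox,oy in((cs,S,6,105,220),(cd,D,7,90,190)):
        o.append(proj(c,[m[k] for k in T])-((np.array(list(T.values()))+.5)/s-.5+[ox,oy]))
    return np.vstack(o).ravel()
b=min((least_squares(res,[200,700,w,-90,-90],loss="soft_l1") for w in(-.3,-.7)),key=lambda s:s.cost)
print(b.x.round(3)); print(res(b.x).reshape(-1,2).round(1).tolist())
E
python3 fit.py
```

```text
[553.431 249.948 175.409 -96.616 -87.8  ]
[[-0.3, -0.1], [-0.5, -0.5], [0.4, -0.2], [0.7, 0.4], [0.2, 0.4], [0.2, -0.6], [-0.0, 0.2], [-0.5, 0.1], [-0.7, 0.2], [0.4, 0.1], [0.6, 0.0], [0.2, 0.2], [-1.1, -0.7]]
```

```bash
cat >> h.py <<'E'
W=-0.5203
def P(x,y,z):
    c,s=np.cos(W),np.sin(W); return [553.4+c*x-s*y,249.9+s*x+c*y,z]
def back(c,u,v,z):
    f=192/np.tan(np.radians(c["fovy"]/2)); d=R.from_euler("xyz",c["orientation"]).as_matrix()@[(u-c["cx"])/f,(v-c["cy"])/f,1]
    p=c["eye"]+d*(z-c["eye"][2])/d[2]; e=p[:2]-[553.4,249.9]
    return (R.from_euler("z",-W).as_matrix()@[*e,z]).round()
O1=[np.pi,0,W+np.pi/2]; O2=[np.pi,0,W-np.pi/2]
E
python3 - <<'E'
from bench import robot
from h import *
c=robot.get_image("scene")
for q in((248,277,0),(247,252,130),(178,122,130)): print(q,back(c,*q))
for O in(O1,O2):
  for p in((-135,47,30),(-80,47,30),(-59,-47,38),(-150,-47,38),(-100,0,300)):
    s=robot.inverse_kinematics(P(*p),O); print(p,None if s is None else np.round(s,2))
print(robot.inverse_kinematics([172.9,-522.1,400],robot.current_eef_rot()))
E
```

```text
(248, 277, 0) [-111. -199.    0.]
(247, 252, 130) [-114. -198.  130.]
(178, 122, 130) [ 385. -172.  130.]
(-135, 47, 30) [ 0.47  0.47  1.66 -0.    1.01  0.99]
(-80, 47, 30) [ 0.39  0.51  1.6  -0.    1.04  0.91]
(-59, -47, 38) [ 0.25  0.39  1.77 -0.    0.98  0.77]
(-150, -47, 38) [ 0.39  0.32  1.88 -0.    0.94  0.91]
(-100, 0, 300) [ 0.37  0.22  1.33 -0.    1.59  0.89]
(-135, 47, 30) [ 0.47  0.47  1.66  0.    1.01 -2.15]
(-80, 47, 30) [ 0.39  0.51  1.6   0.    1.04 -2.23]
(-59, -47, 38) [ 0.25  0.39  1.77  0.    0.98 -2.37]
(-150, -47, 38) [ 0.39  0.32  1.88  0.    0.94 -2.23]
(-100, 0, 300) [ 0.37  0.22  1.33  0.    1.59 -2.25]
[-1.45384707e+00  2.10036914e-01  1.11248904e+00 -3.06109552e-06
  1.81995338e+00 -2.02860390e-01]
```

The steel box is about 185 mm to the right of the rack centre, so with the fingers closing along rack x the wrist is clear. Next I push the bolt's tray home.

```bash
python3 - <<'E'
from bench import robot
from h import *
import cv2
robot.move_linear([172.9,-522.1,400],speed=300)
robot.move_gripper(0)
robot.move_ptp(P(-140,47,400),O1)
robot.move_linear(P(-140,47,90),speed=250)
robot.move_linear(P(-140,47,30),speed=80)
print(robot.current_contact_force())
print(robot.move_linear(P(-70,47,30),speed=25,f_stop=12), robot.current_contact_force())
def rk(): 
    p=np.array(robot.current_tcp_pos())-[553.4,249.9,0]; return R.from_euler("z",-W).as_matrix()@p
print(rk()); robot.sleep(.3); print(robot.current_contact_force())
robot.move_linear(P(-140,47,30),speed=100)
robot.move_linear(P(-140,47,150),speed=200)
robot.move_linear(P(-240,47,250),speed=250)
print(robot.current_t())
d=robot.get_image("scene"); cv2.imwrite("pics/s1.png",cv2.resize(d["img"][220:320,105:215],None,fx=6,fy=6,interpolation=cv2.INTER_CUBIC))
E
```

```text
[ 0.30587122 -0.34942467 -0.21583663]
False [-0.1117939   0.13389573  0.18316154]
[-70.07283895  46.99322363  29.9826354 ]
[-1.32468718 -0.14685975 -0.41591407]
13.6333
```

View pics/s1.png

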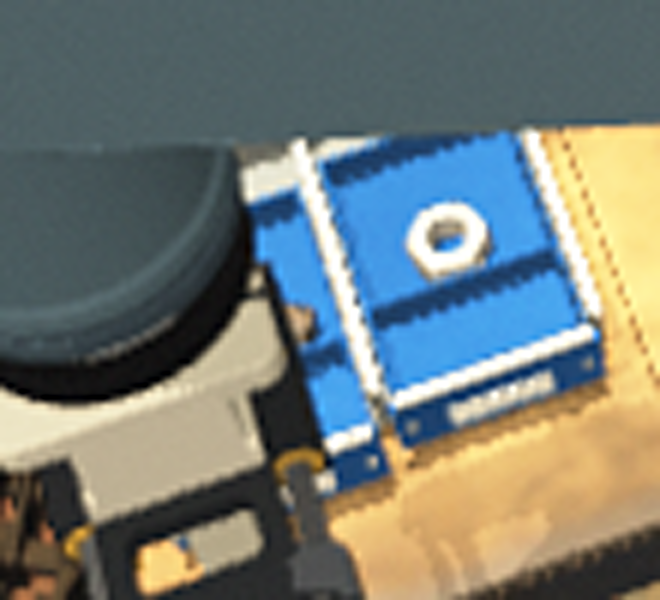

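The left lip is still at (375,432), so the tray did not move. I'll check the gripper and where the fingertips really are.

```bash
python3 - <<'E'
from bench import robot
from h import *
import cv2
print(robot.current_gripper_width(),robot.current_tcp_pos(),robot.current_eef_rot(),P(-240,47,250))
d=robot.get_image("side"); w=robot.get_image("wrist")["img"]
t=proj(d,[robot.current_tcp_pos()])[0]; print(t)
a=cv2.resize(d["img"][60:290,20:276],(512,460),interpolation=cv2.INTER_CUBIC)
cv2.imwrite("pics/s2.png",np.hstack([a,cv2.resize(w,(288,216))[:, :].repeat(1,0) if 0 else cv2.copyMakeBorder(cv2.resize(w,(288,216)),0,244,0,0,0)]))
E
```

```text
0.007709236386281443 [368.50531488 409.01475395 247.97745127] [-3.14083257  0.00321102  1.05005651] [np.float64(368.52478329720327), np.float64(409.9942042957644), 250]
[ 66.1160535  204.72523612]
```

View pics/s2.png

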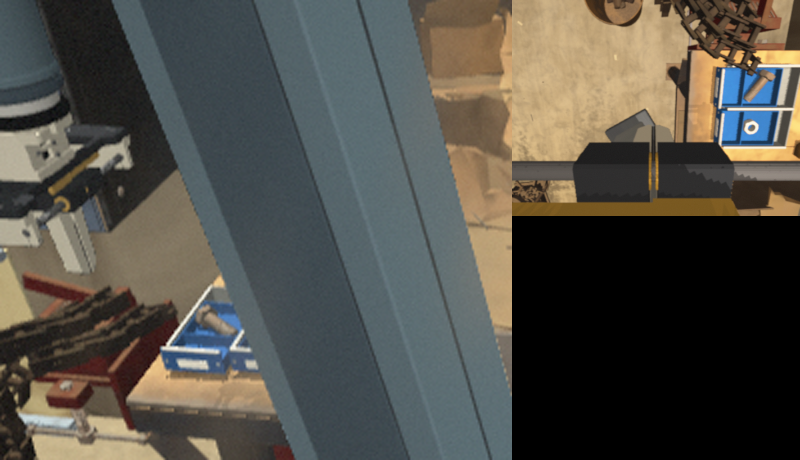

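The TCP projects at (66,205) in the side view but the tip is seen near (60,196). I'll overlay the fitted model and the TCP on all three cameras to find which one disagrees.

```bash
python3 - <<'E'
from bench import robot
from h import *
import cv2
t=np.array(robot.current_tcp_pos())
pts=[P(75,98,36),P(75,-98,36),P(-75,-98,36),P(-97,90,50),P(-97,4,50),P(-88,-4,50),P(-88,-90,50)]
im={}
for n in("scene","side","wrist"):
    d=robot.get_image(n); s=3 if n!="wrist" else 1
    x0,y0={"scene":(60,210),"side":(20,120),"wrist":(0,0)}[n]
    cr=d["img"][y0:y0+95,x0:x0+130] if s==3 else d["img"]
    a=cv2.resize(cr,None,fx=s,fy=s,interpolation=cv2.INTER_CUBIC)
    print(n,{k:v for k,v in d.items() if k!="img"},proj(d,[t,t-[0,0,84]] if 0 else [t]).round(1).tolist())
    for p,col in [(t,(0,0,255)),(t+[0,0,84],(255,0,255))]+[(p,(0,255,0)) for p in pts]:
        u=(proj(d,[p])[0]-[x0,y0]+.5)*s-.5
        if abs(u).max()<5000: cv2.circle(a,tuple(int(v) for v in u.round()),3,col,1)
    cv2.imwrite(f"pics/w_{n}.png",d["img"]); im[n]=a
C=np.zeros((600,800,3),np.uint8)
C[:285,:390]=im["scene"]; C[:285,400:790]=im["side"]
w=cv2.resize(im["wrist"],(413,310)); C[288:598,:413]=w
C[288:588,415:795]=cv2.resize(im["wrist"][60:285,340:512][:, :],(380,300)) if 0 else cv2.resize(im["wrist"][80:275,265:512],(380,300))
cv2.imwrite("pics/ov.png",C)
E
```

```text
scene {'fovy': 47.67174688574433, 'cx': 255.2539284821751, 'cy': 190.8774455756595, 'eye': array([  15.63830971,  541.31840612, 1018.95197692]), 'orientation': array([-2.46421437e+00,  5.20990654e-04, -2.48098760e+00])} [[148.4, 317.1]]
side {'fovy': 53.05051434005132, 'cx': 256.5667204865807, 'cy': 197.0215784482419, 'eye': array([-428.99911394,  274.09004051,  711.36687069]), 'orientation': array([-2.15335034,  0.02433414, -1.95652951])} [[66.1, 204.7]]
wrist {'fovy': 60.240343075390406, 'cx': 251.13693924729446, 'cy': 187.52617445535844, 'eye': array([405.427067  , 473.52474607, 437.38106759]), 'orientation': array([ 2.86792851e+00,  4.40365575e-04, -5.21199925e-01])} [[251.9, 220.9]]
```

View pics/ov.png

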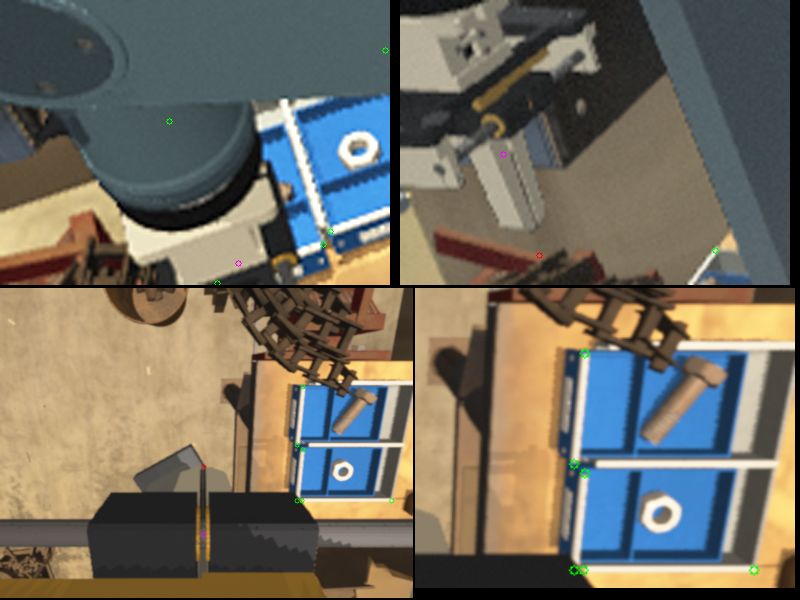

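```bash
python3 - <<'E'
from bench import robot
from h import *
import cv2
pts=dict(BM=P(75,0,36),BR=P(75,-98,36),RF=P(-75,-98,36),L1=P(-97,90,50),L2=P(-97,4,50),R1=P(-88,-4,50),R2=P(-88,-90,50))
w=robot.get_image("wrist"); s=robot.get_image("scene")
for n,d in(("w",w),("s",s)): print(n,dict(zip(pts,proj(d,list(pts.values())).round(1).tolist())))
a=cv2.resize(cv2.imread("pics/scene0.png")[240:310,120:190],None,fx=5.5,fy=5.5,interpolation=cv2.INTER_CUBIC)
b=cv2.resize(s["img"][240:310,120:190],None,fx=5.5,fy=5.5,interpolation=cv2.INTER_CUBIC)
c=cv2.resize(w["img"][100:275,340:512],None,fx=2.2,fy=2.2) if 0 else w["img"][100:270,340:512]
top=np.hstack([a,b]); C=np.zeros((600,800,3),np.uint8); C[:220,:385]=a[120:340]; C[:220,400:785]=b[120:340]
C[225:600,0:688]=cv2.resize(c,(688,680),interpolation=cv2.INTER_CUBIC)[150:525]
cv2.imwrite("pics/cmp.png",C)
E
```

```text
w {'BM': [499.7, 193.4], 'BR': [485.0, 263.1], 'RF': [373.6, 263.2], 'L1': [375.0, 122.2], 'L2': [368.0, 193.7], 'R1': [374.7, 199.9], 'R2': [368.1, 262.9]}
s {'BM': [152.7, 237.9], 'BR': [188.0, 226.3], 'RF': [205.3, 272.0], 'L1': [132.0, 303.9], 'L2': [167.4, 291.2], 'R1': [169.6, 286.8], 'R2': [203.3, 274.7]}
```

View pics/cmp.png

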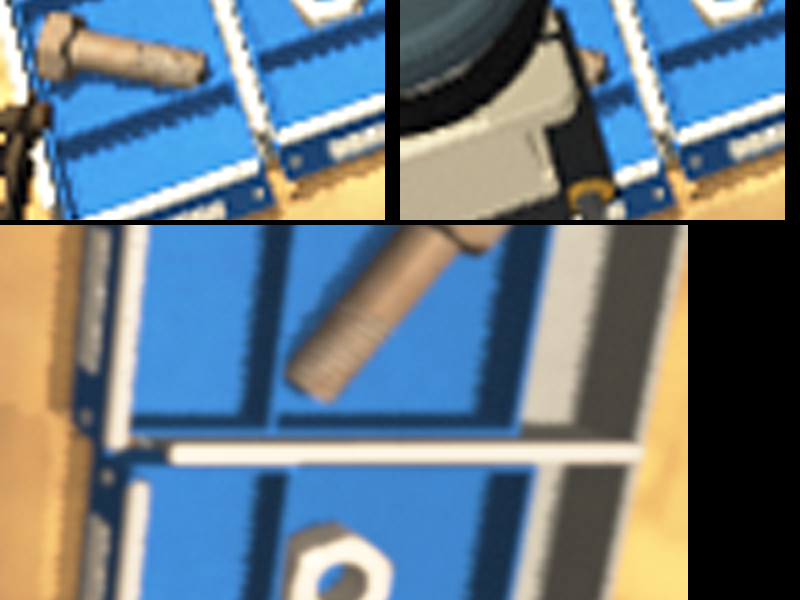

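The tray never moved. In the side view the fingertips end about 24 mm short of the reported TCP, so they probably passed over the 50 mm lip. A gentle touch on the bench in front of the rack will show where they end.

```bash
cat >> h.py <<'E'
def rk(robot):
    p=np.array(robot.current_tcp_pos())-[553.4,249.9,0]; return (R.from_euler("z",-W).as_matrix()@p).round(1)
E
python3 - <<'E'
from bench import robot
from h import *
robot.move_linear(P(-138,47,60),speed=250)
print(rk(robot))
print(robot.move_linear(P(-138,47,-30),speed=30,f_stop=5),rk(robot),robot.current_contact_force())
robot.sleep(.2);print(rk(robot),robot.current_contact_force(),robot.current_gripper_width(),robot.current_t())
E
```

```text
[-138.    47.8   61.2]
True [-138.    47.   -23.5] [-1.08451605  0.68005881  3.53227516]
[-138.    47.   -23.5] [-1.40905109 -0.77037108  5.14485748] -2.0104090358501514e-06 17.6917
```

Confirmed: closed, the fingers end 23.5 mm short of the TCP, with no other offset evident. I'll redo the push with the height corrected.

```bash
python3 - <<'E'
from bench import robot
from h import *
robot.move_linear(P(-138,47,3),speed=60)
robot.sleep(.2)
print(rk(robot),robot.current_contact_force())
print(robot.move_linear(P(-70,47,3),speed=25,f_stop=12),rk(robot),robot.current_contact_force())
robot.sleep(.4); print(rk(robot),robot.current_contact_force(),robot.current_t())
E
```

```text
[-138.2   46.7    2.6] [-0.14970258  0.72012323 -1.21146897]
True [-87.1  46.7   2.6] [-0.46980289  0.7497568   0.66216862]
[-87.9  46.2   2. ] [-0.60608771 -0.02164299 -0.37143699] 20.7667
```

```bash
python3 - <<'E'
from bench import robot
from h import *
import cv2
print(robot.move_linear(P(-92,47,3),speed=30),robot.current_contact_force())
print(robot.move_linear(P(-75,47,3),speed=15,f_stop=15),rk(robot),robot.current_contact_force())
robot.sleep(.3);print(rk(robot),robot.current_contact_force())
robot.move_linear(P(-140,47,3),speed=150)
robot.move_linear(P(-140,47,120),speed=250)
robot.move_linear(P(-250,-20,220),speed=300)
d=robot.get_image("wrist");cv2.imwrite("pics/w2.png",d["img"])
print({k:v for k,v in d.items() if k!="img"},robot.current_t())
E
```

```text
False [-0.11830108  0.37225047 -0.29663717]
True [-87.4  46.7   2.6] [-0.83818721 -0.30629642  0.22771787]
[-87.8  46.2   2. ] [-0.09321241  1.36681074 -0.88013975]
{'fovy': 60.240343075390406, 'cx': 251.13693924729446, 'cy': 187.52617445535844, 'eye': array([365.49211662, 420.67514115, 406.895083  ]), 'orientation': array([ 2.86328346,  0.01124887, -0.52091852])} 23.8583
```

View pics/w2.png

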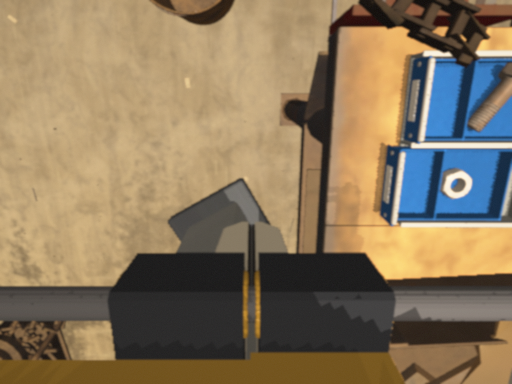

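The left (bolt) tray is home: its lip is now at about u=427 against 400 for the right tray, and it stopped hard at -87.4 twice. Next I hook the nut's tray.

```bash
python3 - <<'E'
from bench import robot
from h import *
import cv2
robot.move_linear(P(-58,-47,120),speed=250)
print(robot.move_linear(P(-58,-47,8),speed=100,f_stop=8),rk(robot))
robot.sleep(.2)
print(robot.move_linear(P(-168,-47,8),speed=30,f_stop=12),rk(robot),robot.current_contact_force())
robot.sleep(.3);print(rk(robot),robot.current_contact_force(),robot.current_t())
E
```

```text
False [-57.6 -46.5   8.6]
True [-125.8  -46.9    8. ] [ 1.57531285 -1.52735635  1.14371663]
[-125.9  -47.     7.7] [2.16436587 0.06443848 0.18348419] 28.8333
```

```bash
python3 - <<'E'
from bench import robot
from h import *
import cv2
robot.move_linear(P(-121,-47,8),speed=30)
print(robot.move_linear(P(-150,-47,8),speed=15,f_stop=18),rk(robot),robot.current_contact_force())
robot.sleep(.3);print(rk(robot),robot.current_contact_force())
robot.move_linear(P(-115,-47,8),speed=50)
robot.move_linear(P(-115,-47,120),speed=200)
robot.move_linear(P(-250,-20,220),speed=300)
d=robot.get_image("wrist");cv2.imwrite("pics/w3.png",d["img"])
out=[]
for T in((-68,-143),(-76,-151)):
    out.append(proj(d,[P(T[0],90,50),P(T[0],4,50),P(T[1],-4,50),P(T[1],-90,50)]).round(1).tolist())
print(out,robot.current_contact_force(),robot.current_t())
E
```

```text
True [-125.6  -46.9    8. ] [ 2.16465416 -1.19048228  1.68671641]
[-125.7  -46.9    7.9] [ 2.41443951 -1.09126095  2.08847589]
[[[433.5, 56.1], [421.1, 141.6], [350.7, 148.7], [344.3, 222.7]], [[425.5, 56.1], [413.6, 141.6], [343.3, 148.7], [337.4, 222.6]]] [-0.28459341  0.51309653  0.29302261] 32.1333
```

View pics/w3.png

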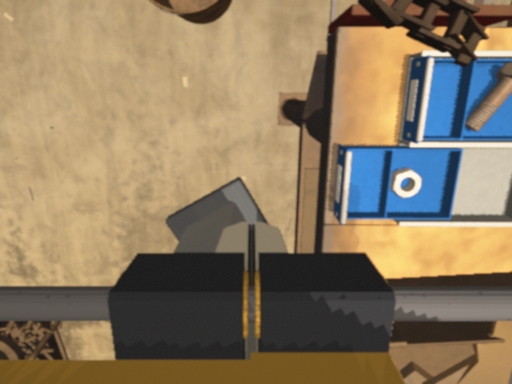

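The nut's tray is out (lip at about (350,148)-(343,218)) and the bolt's tray is home (lip at about (428,56)-(420,140)). The lips are about 74 mm apart, and the fingers are clear.

```bash
python3 -c "
from bench import robot
print(robot.hand_in())"
```

```text
the job is handed in; nothing more can be done
None
```

I pushed the bolt's (left) tray home, drew the nut's (right) tray out to its stop by its lip, and handed the job in at about 32 s of robot time; no verdict came back. The first push missed over the lip because the closed fingers end 23.5 mm short of the reported TCP, and I corrected for that.

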